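# Run the fingertips round the vial tray and press the snap caps home

### The job

On the round vial tray, press the row of loose snap caps home with your fingertips, one after another round the ring: begin at the red cap, then the four blue caps in order, each pushed down gently until it is fully home. Stop before the yellow cap, which must stay standing up. Do not lift or shift the tray, and leave everything else on the tray and bench as it stands.

Things in the scene. Friction and masses are not known exactly. Their poses are not given: they have to be found in the camera images.
- tray: round vial tray, loose, about 1.2 kg, 230 mm across: grey base, black upper disc (top 43 mm above the bench). Origin: centre of its underside, z up. Twelve places in a ring of 90 mm radius, place k at 30k degrees anticlockwise (from above) from its x axis, 47 mm apart. 0 to 5 hold the coloured caps; 7, 8, 10 clear vials whose white caps are home (tops 87 mm up); 6, 9, 11 empty
- hub (a point): top of the black knob (34 mm across) on the upright post in the middle of the tray, 111 mm above the bench
- red_top (a point): middle of the flat top of the red cap, place 0: the first of the row. Cap 21 mm across, 14 mm high; top about 93 mm above the bench when standing up, 87 mm when home. The point moves with the cap; z up
- red (a joint): how far the red cap is pushed down, m: 0 standing fully up, 0.006 home on its vial (rigid stop). It slides straight down only, against about 3 N of friction, and stays where it is left; it starts between 0 and 0.001
- blue1_top (a point): middle of the flat top of the blue cap, place 1, next to the red one. Cap 21 mm across, 14 mm high; top about 93 mm above the bench when standing up, 87 mm when home. The point moves with the cap; z up
- blue1 (a joint): how far the blue1 cap is pushed down, m: 0 standing fully up, 0.006 home on its vial (rigid stop). It slides straight down only, against about 3 N of friction, and stays where it is left; it starts between 0 and 0.001
- blue2_top (a point): middle of the flat top of the blue cap, place 2. Cap 21 mm across, 14 mm high; top about 93 mm above the bench when standing up, 87 mm when home. The point moves with the cap; z up
- blue2 (a joint): how far the blue2 cap is pushed down, m: 0 standing fully up, 0.006 home on its vial (rigid stop). It slides straight down only, against about 3 N of friction, and stays where it is left; it starts between 0 and 0.001
- blue3_top (a point): middle of the flat top of the blue cap, place 3. Cap 21 mm across, 14 mm high; top about 93 mm above the bench when standing up, 87 mm when home. The point moves with the cap; z up
- blue3 (a joint): how far the blue3 cap is pushed down, m: 0 standing fully up, 0.006 home on its vial (rigid stop). It slides straight down only, against about 3 N of friction, and stays where it is left; it starts between 0 and 0.001
- blue4_top (a point): middle of the flat top of the blue cap, place 4: the last of the row, next to the yellow one. Cap 21 mm across, 14 mm high; top about 93 mm above the bench when standing up, 87 mm when home. The point moves with the cap; z up
- blue4 (a joint): how far the blue4 cap is pushed down, m: 0 standing fully up, 0.006 home on its vial (rigid stop). It slides straight down only, against about 3 N of friction, and stays where it is left; it starts between 0 and 0.001
- yellow_top (a point): middle of the flat top of the yellow cap, place 5: to be left standing up. Cap 21 mm across, 14 mm high; top about 93 mm above the bench when standing up, 87 mm when home. The point moves with the cap; z up
- yellow (a joint): how far the yellow cap is pushed down, m: 0 standing fully up, 0.006 home on its vial (rigid stop). It slides straight down only, against about 3 N of friction, and stays where it is left; it starts between 0 and 0.001
- vial_a: loose short amber vial with a black cap, 23 mm across, 44 mm high, standing on the tray's black upper disc between the post and the ring (top 87 mm above the bench); a bystander. Origin: centre of its underside, z up
- vial_b: loose short amber vial with a black cap, 23 mm across, 44 mm high, standing on the tray's black upper disc between the post and the ring (top 87 mm above the bench); a bystander. Origin: centre of its underside, z up
- reagent: amber reagent bottle, 68 mm across, 140 mm high, standing on the bench to the left; a bystander. Origin: centre of its underside
- beaker: clear plastic beaker, 70 mm across, 85 mm high, on the bench to the left; a bystander. Origin: centre of its underside
- driver: screwdriver lying on the bench to the right, handle towards its own -x; a bystander. Origin: its middle, underside
- jar: small jar with a white cap, 56 mm across, 70 mm high, on the bench to the right; a bystander. Origin: centre of its underside
There are look-alikes about, which are no part of the job. What is meant by the tray is not green or turquoise, and is the larger of those in its own colour.

How it is judged:
By the outcome, as a careful person would: the job done as asked, in the order asked, and still so for the second after the job is handed in, with the robot touching nothing.
It also fails if it takes over 48 s, if anything falls off the work surface, if the arm or the gripper's body presses on something with over 40 N, if the wrist force passes 120 N, or if a joint passes its speed limit or range.

### The arm

A 6-joint arm with a two-finger parallel gripper is mounted at the origin on the work surface. World frame = base frame: x ahead of the robot, y to its left, z up, the work surface at z = 0. Lengths are in m, angles in rad, forces in N, time in s.
With the tool pointing down it reaches from about 0.3 to 0.825 m from the base axis. Payload 5.4 kg.
Tool frame: the origin (TCP) lies at the very end of the fingers, on their centre line; the grasp point (between the pads) lies 19 mm behind it; z points along the fingers, y is the line along which they close (so a half turn about z gives the same grasp; the last joint's range is limited). The gripper opens to 92 mm and grips with 3 to 60 N. Pads are 20 mm wide; open, the fingers measure 128 mm over their backs; the gripper's body (75 mm by 189 mm) begins 69 mm behind the grasp point.
Start: joints at [1.027, 0.158, 1.597, -0, 1.386, -0.21], TCP at [0.188, 0.543, 0.193] pointing down, gripper open.
Joint ranges: [-2.91, 2.91], [-0.94, 2.29], [0.18, 2.7], [-1.29, 4.43], [0.17, 2.64], [-3, 3]. Speed limits (rad/s): [2.57, 2.57, 3.14, 3.14, 3.14, 3.14].

### API

Orientations are given as a rotation vector (axis times angle).
In Python, from workcell import bot gives the robot as it stands. Calls block until the motion is done:
- bot.goto(position, orientation): joint-space move of the TCP to a pose.
- bot.line_to(position, rot=None, max_speed=0.15): straight line of the TCP; rot=None keeps the orientation; max_speed is the mean speed in m/s.
- bot.set_joints(angles): joint-space move.
- bot.set_gripper(opening, newtons=None): opening from 0.0 (shut) to 1.0 (fully open); newtons is the grip in N (None keeps the last); returns when the fingers have stopped.
- bot.hold(seconds).
- bot.inverse_kinematics(position, orientation): joint angles nearest the present ones, or None.
- bot.read_camera(name): name is "side" or "top"; returns a dict with "pixels" (384x512x3 uint8, blue, green, red), "fx", "fy", "cx", "cy" (pixels), "R" (3x3) and "t" (3): a world point X has camera coordinates R X + t. Camera axes: x right, y down, z forward; pixel columns grow to the right and rows downward; lengths in m; the calibration is good to about 2 mm. A picture is of the moment at which its call begins. There is no depth.
A pose or a line that the arm cannot do raises bot.MotionError and nothing moves.
- bot.job_done(): hands the job in; it is judged then, once.
Readings, each from a call of its own:
- bot.current_clock(): time.
- bot.current_joints(): joint angles.
- bot.current_joint_vel(): joint speeds.
- bot.current_effort(): joint torques, N m.
- bot.current_ee_pos(): TCP position.
- bot.current_tool_rot(): TCP orientation.
- bot.current_contact_force(): force on the tool from outside, world axes, zero at the start.
- bot.current_ft_torque(): the same for the moment, N m.
- bot.current_opening(): opening from 0.0 (shut) to 1.0 (fully open).
- bot.current_grip_force(): force on a finger pad.
Only numpy, scipy, OpenCV 4.12 (cv2) and the standard library are available. Lean on these libraries where they do the work, as an engineer would, in place of code of your own. Each camera call takes 0.05 s, during which the arm holds its last target. There are 200 camera calls.

## Working session

There is one attempt and no reset: what is moved stays moved. The work goes in short steps, each a Python script; the robot and the scene stay as the last script left them, time stands still between calls to the robot, and variables do not carry over. Pictures are saved under pics/ and viewed, at most 10 in all, crops included, and the job is handed in when it is done.

```bash
mkdir -p pics; ls; python3 - <<'E'
from workcell import bot
import cv2,pickle,numpy as np
for n in("top","side"):
    c=bot.read_camera(n); cv2.imwrite(f"pics/{n}0.png",c["pixels"]); pickle.dump(c,open(f"{n}0.pkl","wb"))
    print(n,c["fx"],c["fy"],c["cx"],c["cy"],"C",-c["R"].T@c["t"],np.round(c["R"],3).tolist())
print(bot.current_clock(),bot.current_tool_rot(),bot.current_ee_pos())
E
```

```text
pics
top 426.85788676458935 426.85788676458935 254.5597187344857 185.8878712152778 C [0.40774725 0.03892425 1.2090544 ] [[0.029, -0.999, 0.021], [-0.997, -0.03, -0.068], [0.068, -0.019, -0.997]]
side 494.3962969573841 494.3962969573841 246.62945363407817 188.70028796509277 C [-0.32905923 -1.11013929  1.05415655] [[0.805, -0.593, -0.023], [-0.351, -0.446, -0.823], [0.478, 0.671, -0.567]]
0.1 [-5.21872576e-01 -3.09733835e+00  2.42680145e-03] [0.18811851 0.54274321 0.1918234 ]
```

View pics/top0.png

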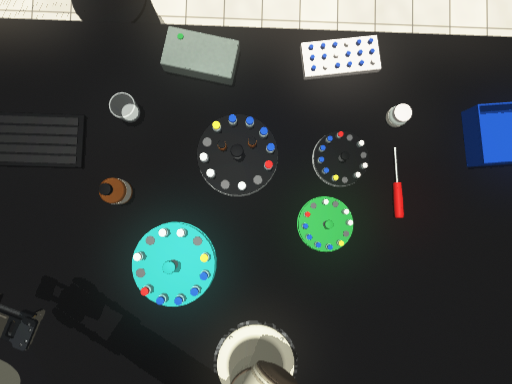

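View pics/side0.png

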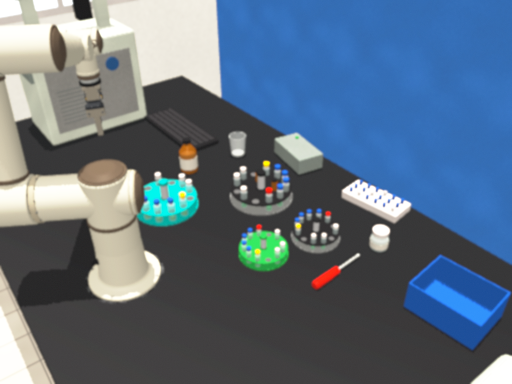

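The top view shows the big black tray with its hub near (238,153). Red is at (268,165), and the blues run anticlockwise at (270,148), (263,132), (249,121) and (232,119). Yellow is at (216,126), and the amber vials are at (222,146) and (252,143). The side view agrees, with this tray at about (262,190), and the arm clear of it.

```bash
cat > h.py <<'E'
import cv2,numpy as np
def masks(px):
    h=cv2.cvtColor(px,cv2.COLOR_BGR2HSV); r=lambda a,b:cv2.inRange(h,a,b)
    return {"red":r((0,150,90),(6,255,255))|r((174,150,90),(180,255,255)),"blue":r((100,130,70),(125,255,255)),"yellow":r((22,150,90),(35,255,255))}
def blobs(px,box):
    x0,y0,x1,y1=box; out=[]
    for k,m in masks(px).items():
        n,_,st,ce=cv2.connectedComponentsWithStats(m[y0:y1,x0:x1])
        out+=[(k,ce[i]+[x0,y0],st[i,4]) for i in range(1,n) if st[i,4]>=8]
    return out
def onplane(c,p,z):
    d=c["R"].T@np.array([(p[0]-c["cx"])/c["fx"],(p[1]-c["cy"])/c["fy"],1]); o=-c["R"].T@c["t"]
    return (o+d*(z-o[2])/d[2])[:2]
def fit(P,k): # centre and heading of the ring from points at places k
    P=np.array(P); a=np.radians(30*np.array(k)); z=.09*np.exp(1j*a); w=P[:,0]+1j*P[:,1]
    zc=z-z.mean(); s=(w-w.mean())@zc.conj()/(zc@zc.conj())
    u=s/abs(s); c=w.mean()-u*z.mean(); return c,u,abs(s),abs(w-c-u*z)
E
python3 - <<'E'
import pickle
from h import *
for n,box,zz in(("top",(195,108,282,200),.089),("side",(225,155,296,215),.087)):
    c=pickle.load(open(n+"0.pkl","rb")); B=blobs(c["pixels"],box); L=[]
    for k,p,a in B:
        w=onplane(c,p,zz); L.append((k,w)); print(n,k,p.round(1),a,w.round(4))
    if len(L)==6:
        m=np.mean([w for _,w in L],0); h=onplane(c,(238,153),.1) if n=="top" else None
        red=[w for k,w in L if k=="red"][0]
        L.sort(key=lambda t:np.hypot(*(t[1]-red)))
        ctr,u,s,r=fit([w for _,w in L],range(6)); print("centre",ctr,"heading",np.degrees(np.angle(u)),"scale",s,"res mm",(r*1e3).round(1))
E
python3 -c "
import cv2
a=cv2.imread('pics/top0.png')[105:205,190:290];b=cv2.imread('pics/side0.png')[145:220,220:300]
cv2.imwrite('pics/crop.png',cv2.hconcat([cv2.resize(a,(400,400),interpolation=2),cv2.resize(b,(400,400),interpolation=2)]))"
```

```text
top red [268.5 163.4] 51 [ 0.5451 -0.0169]
top blue [231.9 117.5] 56 [0.6648 0.0836]
top blue [249.4 119.7] 54 [0.6604 0.0368]
top blue [263.4 130.3] 54 [ 0.6333 -0.0013]
top blue [270.4 146.4] 52 [ 0.5907 -0.0209]
top yellow [215.2 122.3] 11 [0.6505 0.1273]
top yellow [217.1 127.1] 8 [0.6377 0.1217]
side red [268.5 189.6] 42 [ 0.5422 -0.0173]
side blue [277.2 165.8] 35 [0.6631 0.0833]
side blue [284.7 171.7] 35 [0.6587 0.0355]
side blue [286.1 179.1] 30 [ 0.6316 -0.0046]
side blue [279.7 185.6] 27 [ 0.5877 -0.0226]
side yellow [265.9 163. ] 39 [0.6429 0.1247]
centre (0.5737802769246463+0.06674044534245854j) heading -110.40276859616351 scale 1.0111868257742507 res mm [0.4 1.2 2.  0.6 1.7 0.7]
```

View pics/crop.png

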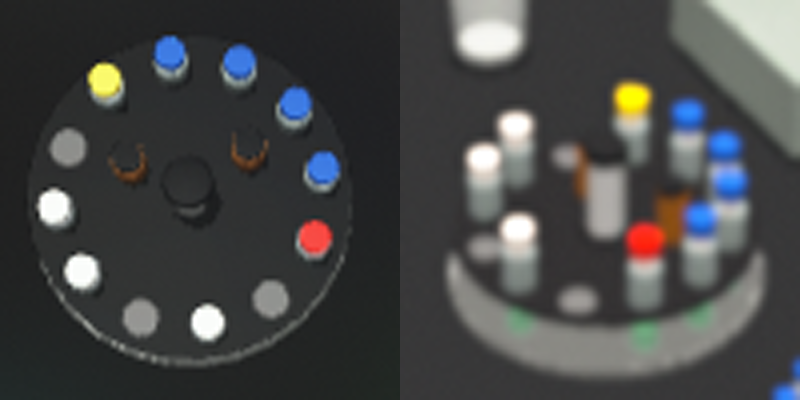

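```bash
cat >> h.py <<'E'
from scipy.spatial.transform import Rotation
C=np.array([0.575,0.067]); H=-109.8
def pose(k,flip):
    a=np.radians(H+30*k); r=np.array([np.cos(a),np.sin(a),0]); x=r*(-1 if flip else 1); z=np.array([0,0,-1.]); y=np.cross(z,x)
    return C+.09*r[:2], Rotation.from_matrix(np.c_[x,y,z]).as_rotvec()
E
python3 - <<'E'
import pickle
from h import *
from workcell import bot
c=pickle.load(open("top0.pkl","rb")); s=pickle.load(open("side0.pkl","rb"))
pix={"top":[(268.5,163.4),(270.4,146.4),(263.4,130.3),(249.4,119.7),(231.9,117.5),(216.1,125)],"side":[(268.5,189.6),(279.7,185.6),(286.1,179.1),(284.7,171.7),(277.2,165.8),(265.9,163.)]}
for n,cc,z in(("top",c,.090),("side",s,.087)):
    ctr,u,sc,r=fit([onplane(cc,p,z) for p in pix[n]],range(6)); print(n,ctr,np.degrees(np.angle(u)),sc,(r*1e3).round(1))
for p in((252,141.5),(222,145)): w=onplane(c,p,.087); print("vial",w,np.hypot(*(w-C)))
print("hub",onplane(c,(237,151),.111))
for f in(0,1):
    for k in range(5):
        p,o=pose(k,f); 
        for z in(.2,.085):
            q=bot.inverse_kinematics([*p,z],o); print(f,k,p.round(3),None if q is None else np.round(q,2))
E
```

```text
top (0.5751922439200957+0.06742177901447285j) -109.8718267980754 0.9962136394435378 [0.5 0.6 0.3 0.4 0.8 1.3]
side (0.5737736416852228+0.06674334335688481j) -110.38582714270797 1.012490015468868 [0.4 1.1 2.3 0.7 1.8 0.8]
vial [0.6025447  0.02817589] 0.047602749371010375
vial [0.5906307  0.10732083] 0.04324451338795935
hub [0.57228752 0.06653356]
0 0 [ 0.545 -0.018] None
0 0 [ 0.545 -0.018] None
0 1 [ 0.591 -0.022] [-0.24  0.2   1.54 -0.    1.41  2.72]
0 1 [ 0.591 -0.022] [-0.24  0.3   1.65 -0.    1.19  2.72]
0 2 [ 0.633 -0.002] [-0.19  0.3   1.41 -0.    1.43  2.25]
0 2 [ 0.633 -0.002] [-0.19  0.4   1.52 -0.    1.22  2.25]
0 3 [0.66  0.037] [-0.13  0.37  1.32 -0.    1.44  1.79]
0 3 [0.66  0.037] [-0.13  0.47  1.43 -0.    1.24  1.79]
0 4 [0.664 0.083] [-0.06  0.39  1.3  -0.    1.45  1.34]
0 4 [0.664 0.083] [-0.06  0.49  1.41 -0.    1.25  1.34]
1 0 [ 0.545 -0.018] [-0.25  0.08  1.67 -0.    1.39  0.09]
1 0 [ 0.545 -0.018] [-0.25  0.19  1.78 -0.    1.17  0.09]
1 1 [ 0.591 -0.022] [-0.24  0.2   1.54 -0.    1.41 -0.42]
1 1 [ 0.591 -0.022] [-0.24  0.3   1.65 -0.    1.19 -0.42]
1 2 [ 0.633 -0.002] [-0.19  0.3   1.41 -0.    1.43 -0.89]
1 2 [ 0.633 -0.002] [-0.19  0.4   1.52 -0.    1.22 -0.89]
1 3 [0.66  0.037] [-0.13  0.37  1.32 -0.    1.44 -1.35]
1 3 [0.66  0.037] [-0.13  0.47  1.43 -0.    1.24 -1.35]
1 4 [0.664 0.083] [-0.06  0.39  1.3  -0.    1.45 -1.8 ]
1 4 [0.664 0.083] [-0.06  0.49  1.41 -0.    1.25 -1.8 ]
```

```bash
cat >> h.py <<'E'
def press(bot,k,z0=.097,fstop=7.,zmin=.0835):
    p,_=pose(k,1); bot.line_to([*p,z0],max_speed=.12); log=[]
    f0=bot.current_contact_force()[2]; z=z0
    while z>zmin:
        z-=.001; bot.line_to([*p,z],max_speed=.02)
        f=bot.current_contact_force()-[0,0,f0]; e=bot.current_ee_pos(); log.append((round(e[2]*1e3,2),*f.round(1)))
        if f[2]>fstop and e[2]<.0895: break
    print(k,"f0",round(f0,2),log,"xy err mm",((e[:2]-p)*1e3).round(1))
    bot.line_to([*p,.115],max_speed=.12); print("t",bot.current_clock())
E
python3 - <<'E'
from h import *
from workcell import bot
bot.set_gripper(0.0,5)
p,o=pose(0,1); bot.goto([*p,.2],o); print(bot.current_clock(),bot.current_ee_pos(),bot.current_opening())
press(bot,0)
cv2.imwrite("pics/side1.png",cv2.resize(bot.read_camera("side")["pixels"][120:230,200:310],(550,550)))
E
```

```text
3.8083 [ 0.54447821 -0.01687624  0.19996047] 0.0071732030032535905
0 f0 -0.03 [(np.float64(96.55), np.float64(0.0), np.float64(-0.2), np.float64(0.1)), (np.float64(94.98), np.float64(-0.2), np.float64(-0.6), np.float64(-0.0)), (np.float64(93.88), np.float64(-0.1), np.float64(0.0), np.float64(0.5)), (np.float64(92.9), np.float64(-0.5), np.float64(0.7), np.float64(0.4)), (np.float64(91.9), np.float64(-0.0), np.float64(-0.0), np.float64(-0.4)), (np.float64(90.94), np.float64(-0.7), np.float64(1.2), np.float64(0.1)), (np.float64(89.92), np.float64(-0.7), np.float64(-0.1), np.float64(1.2)), (np.float64(88.9), np.float64(0.4), np.float64(0.1), np.float64(0.0)), (np.float64(87.91), np.float64(-0.6), np.float64(0.4), np.float64(-0.2)), (np.float64(86.92), np.float64(-0.3), np.float64(-0.2), np.float64(0.3)), (np.float64(85.9), np.float64(-0.3), np.float64(-0.5), np.float64(0.1)), (np.float64(84.89), np.float64(-1.2), np.float64(-0.3), np.float64(-0.5)), (np.float64(83.91), np.float64(-0.5), np.float64(0.1), np.float64(-0.3)), (np.float64(82.9), np.float64(-0.7), np.float64(0.2), np.float64(0.6))] xy err mm [-0.1  0. ]
t 8.7333
```

View pics/side1.png

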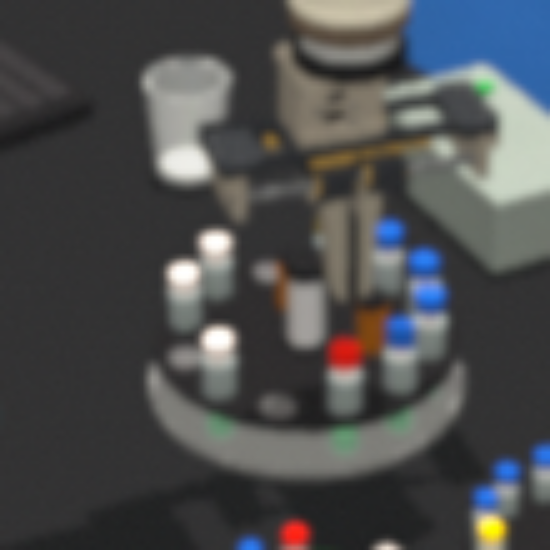

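The side picture shows shut fingers with their tips at about (269,179) full-frame, and the red cap at (268.5,190) apparently still up. No force was felt even at 83 mm, so I'll compare where the tips really are with the reading.

```bash
python3 - <<'E'
from h import *
from workcell import bot
e=bot.current_ee_pos(); print(e,bot.current_tool_rot(),pose(0,1)[1])
ims=[]
for n,b in(("top",(190,105,290,205)),("side",(210,130,310,230))):
    c=bot.read_camera(n)
    for X in(e,[*pose(0,1)[0],.093]):
        v=c["R"]@np.array(X)+c["t"]; print(n,v[0]/v[2]*c["fx"]+c["cx"],v[1]/v[2]*c["fy"]+c["cy"])
    print([(k,p.round(1),a) for k,p,a in blobs(c["pixels"],b)])
    ims.append(cv2.resize(c["pixels"][b[1]:b[3],b[0]:b[2]],(400,400),interpolation=2))
cv2.imwrite("pics/two.png",cv2.hconcat(ims))
E
```

```text
[ 0.5442315  -0.01761248  0.11453184] [-2.56994382e+00 -1.80627136e+00  5.18647172e-04] [2.57029314 1.80643228 0.        ]
top 269.22382958741014 162.5979060550476
top 268.8031815784907 163.4924777500751
[('blue', array([231.9, 117.6]), np.int32(51)), ('yellow', array([215.2, 122.3]), np.int32(11))]
side 269.04886493274483 182.747766197749
side 269.10531980013167 187.9401060774404
[('red', array([268.5, 189.7]), np.int32(38)), ('red', array([258.5, 226.1]), np.int32(28)), ('blue', array([298.1, 132.7]), np.int32(142)), ('blue', array([277.9, 165.8]), np.int32(28)), ('blue', array([284.7, 171.6]), np.int32(36)), ('blue', array([286., 179.]), np.int32(31)), ('blue', array([279.8, 185.6]), np.int32(27)), ('blue', array([307.8, 210.3]), np.int32(15)), ('blue', array([300.9, 213.5]), np.int32(23)), ('blue', array([296.1, 219. ]), np.int32(21)), ('blue', array([249.5, 228.1]), np.int32(16)), ('yellow', array([298.4, 225.6]), np.int32(20))]
```

View pics/two.png

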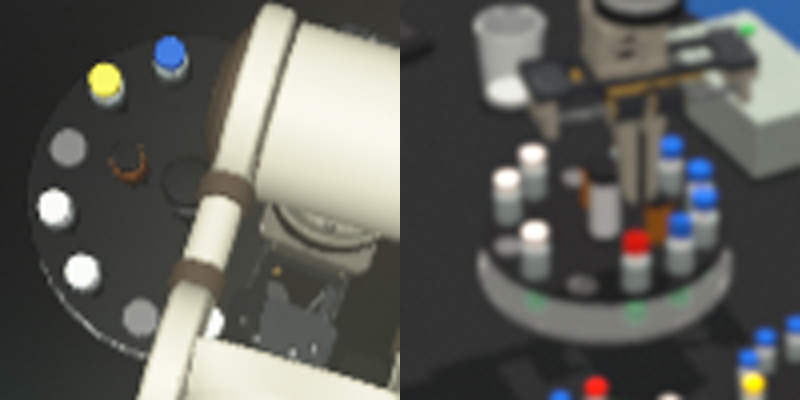

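In both views the tip column agrees, but the side view shows the tips about 2.5 px higher than predicted, and the red cap hasn't moved. The tip offset could be vertical or along the line of sight. The start images show the gripper in both cameras, so I'll check there.

```bash
python3 - <<'E'
import pickle
from h import *
e=np.array([0.18811851,0.54274321,0.1918234]); R=Rotation.from_rotvec([-5.21872576e-01,-3.09733835e+00,2.42680145e-03]).as_matrix()
ims=[]
for n,b in(("top",(0,270,90,360)),("side",(60,70,150,160))):
    c=pickle.load(open(n+"0.pkl","rb")); im=cv2.resize(c["pixels"][b[1]:b[3],b[0]:b[2]],(400,400),interpolation=2)
    im=cv2.convertScaleAbs(im,alpha=1.6,beta=20)
    for y,z,col in((0,0,(0,0,255)),(.055,0,(0,255,0)),(-.055,0,(255,0,0)),(0,-.019,(255,0,255))):
        v=c["R"]@(e+R@[0,y,z])+c["t"]; u=np.array([v[0]/v[2]*c["fx"]+c["cx"],v[1]/v[2]*c["fy"]+c["cy"]]); print(n,u)
        cv2.circle(im,tuple(int(t) for t in (u-b[:2]+.5)*400/90),4,col,1)
    ims.append(im)
cv2.imwrite("pics/start.png",cv2.hconcat(ims))
E
```

```text
top [ 25.77537977 303.540615  ]
top [  3.70236145 295.08494698]
top [ 47.86426884 312.00236274]
top [ 21.47186034 305.26213879]
side [100.75743663 132.8090123 ]
side [ 99.8510434  126.39369799]
side [101.70762278 139.53428625]
side [ 99.78626987 128.25992862]
```

View pics/start.png

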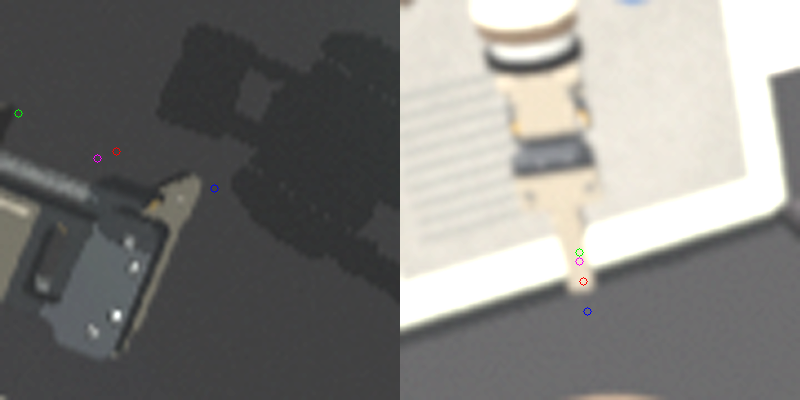

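In both start views the real finger ends sit about 10–15 mm short of the reported TCP, along the tool axis. So the height reading is off and I'll descend by force instead, still guarded.

```bash
cat >> h.py <<'E'
def press(bot,k,z0=.087,fstop=8.,zmin=.066,up=.108):
    p,o=pose(k,1); bot.line_to([*p,z0],max_speed=.12); log=[]
    f0=np.mean([bot.current_contact_force() for _ in range(5)],0); z=z0
    while z>zmin:
        z-=.001; bot.line_to([*p,z],max_speed=.02)
        f=bot.current_contact_force()-f0; e=bot.current_ee_pos(); log.append((float(round(e[2]*1e3,1)),*map(float,f.round(1))))
        if f[2]>fstop or np.hypot(*f[:2])>8: break
    print(k,"f0",f0.round(1),log)
    t=bot.current_ft_torque(); print("moment",t)
    bot.line_to([*p,up],max_speed=.12); print("t",bot.current_clock())
E
python3 - <<'E'
from h import *
from workcell import bot
press(bot,0)
c=bot.read_camera("side"); print([(k,p.round(1)) for k,p,a in blobs(c["pixels"],(225,155,296,215))])
E
```

```text
0 f0 [-0.4  0.3  0.2] [(86.7, -0.5, -0.6, -0.3), (85.1, 0.4, 0.0, 0.2), (83.9, -0.0, -0.2, -1.6), (82.9, 0.2, -1.1, -0.9), (81.9, 0.3, 0.1, -0.5), (80.9, 0.1, 0.3, -1.1), (79.9, 0.1, -0.9, -0.0), (78.9, 1.1, 0.2, -0.6), (77.9, 0.6, -0.1, 0.4), (76.9, 0.5, -0.6, -0.1), (75.9, 0.4, 0.4, 0.6), (74.9, -0.2, -0.4, 0.4), (73.9, -0.6, -0.4, -0.2), (72.9, 0.7, -0.5, 0.1), (71.9, 0.3, 0.0, -0.0), (71.0, 0.5, 0.1, -0.4), (70.1, 0.1, -0.2, 0.9), (69.0, 0.4, -0.6, 1.8), (67.9, 1.0, -0.7, 0.6), (66.9, 0.9, -0.7, 1.1), (65.9, 1.8, -1.0, 0.1)]
moment [-0.0571318  -0.06702814  0.04128705]
t 15.0167
[('red', array([268.5, 190.8])), ('blue', array([278. , 165.8])), ('blue', array([284.7, 171.6])), ('blue', array([286., 179.])), ('blue', array([279.8, 185.7]))]
```

Red went down about 4–5 mm, with contact at a reading of about 70.5 mm, so the tips end about 22 mm above the reported TCP. I'll finish red against its stop.

```bash
python3 - <<'E'
from h import *
from workcell import bot
press(bot,0,z0=.068,zmin=.058,up=.088)
c=bot.read_camera("side"); print([(k,p.round(1)) for k,p,a in blobs(c["pixels"],(225,155,296,215))])
cv2.imwrite("pics/s3.png",cv2.resize(c["pixels"][140:220,220:300],(560,560),interpolation=2))
E
```

```text
0 f0 [0.2 0.5 0.6] [(66.8, -0.5, -0.4, -0.5), (66.0, -0.1, -0.8, -1.1), (65.5, -1.2, 0.3, 2.9), (65.4, -4.1, 0.4, 9.6)]
moment [0.06503533 0.85883567 0.01907282]
t 16.9
[('red', array([268.4, 190.9])), ('blue', array([278.2, 166. ])), ('blue', array([284.7, 171.6])), ('blue', array([286., 179.])), ('blue', array([279.7, 185.8]))]
```

View pics/s3.png

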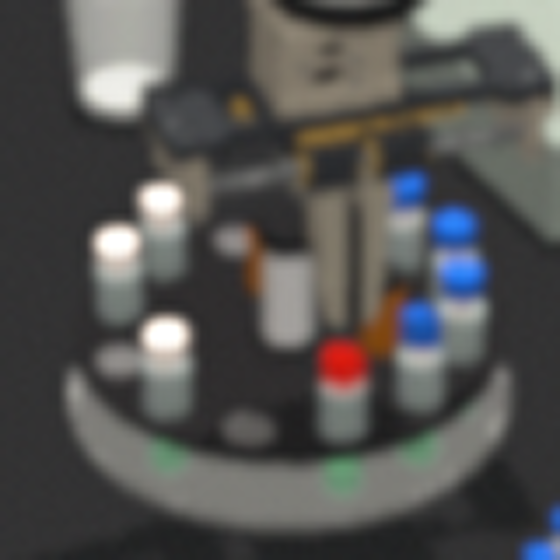

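Red now rests against its rigid stop: the reading is 65.4 mm, or 87 mm real, and the picture shows its top lower with the tray unmoved. Next, the blues in order, stopping if any contact height is off.

```bash
cat >> h.py <<'E'
def press2(bot,k):
    p,o=pose(k,1); bot.line_to([*p,.086],rot=o,max_speed=.08); bot.line_to([*p,.0725],max_speed=.06)
    f0=np.mean([bot.current_contact_force() for _ in range(5)],0); log=[]
    for z in [.0705,.0685,.067,.066,.065,.064,.063,.062,.061]:
        bot.line_to([*p,z],max_speed=.02)
        f=bot.current_contact_force()-f0; e=bot.current_ee_pos(); log.append((float(round(e[2]*1e3,1)),*map(float,f.round(1))))
        if f[2]>8 or np.hypot(*f[:2])>8: break
    bot.line_to([*p,.086],max_speed=.1); print(k,log,"t",round(bot.current_clock(),2))
    return f[2]>8 and .064<e[2]<.0665
E
python3 - <<'E'
from h import *
from workcell import bot
for k in range(1,5):
    ok=press2(bot,k); c=bot.read_camera("side"); print(ok,[(n,p.round(1)) for n,p,a in blobs(c["pixels"],(225,155,296,215))])
    if not ok: break
E
```

```text
1 [(70.5, -1.1, -1.0, -0.5), (68.7, -1.0, -2.2, 1.0), (67.1, -0.3, -0.8, 1.2), (66.1, 0.1, -2.0, 1.7), (65.5, 0.1, -0.4, 5.0), (65.4, -3.7, -1.6, 10.4)] t 19.93
True [('red', array([268.5, 190.9])), ('blue', array([286.8, 179.6])), ('blue', array([279.8, 186.9]))]
2 [(70.5, -0.4, 0.5, 0.4), (68.7, 0.0, 0.0, 0.6), (67.2, 0.5, 0.9, 2.0), (66.1, -0.7, -0.8, 1.8), (65.5, -0.8, -0.3, 4.9), (65.4, -3.9, 1.8, 9.9)] t 22.95
True [('red', array([268.4, 190.8])), ('blue', array([276.9, 166.7])), ('blue', array([285.7, 180.8])), ('blue', array([279.8, 186.8])), ('yellow', array([266. , 163.1]))]
3 [(70.4, -0.5, -0.6, -0.0), (68.7, 0.3, -1.4, 0.1), (67.2, 0.9, -0.8, 1.7), (66.2, 1.7, -0.5, 2.9), (65.5, -0.1, -0.9, 4.6), (65.4, -3.1, -0.0, 9.3)] t 25.98
True [('red', array([268.3, 190.8])), ('blue', array([277.1, 166.1])), ('blue', array([284.5, 173.3])), ('blue', array([285.8, 180.9])), ('blue', array([279.7, 186.7])), ('yellow', array([266. , 163.1]))]
4 [(70.5, -1.7, -0.2, -0.5), (68.7, -0.5, -0.7, 0.8), (67.2, 0.2, 0.2, 2.0), (66.1, -0.3, -0.3, 2.4), (65.5, -1.5, -0.0, 5.0), (65.4, -3.7, -0.2, 9.3)] t 29.0
True [('red', array([268.5, 190.8])), ('blue', array([277.2, 167.6])), ('blue', array([284.5, 173.3])), ('blue', array([285.6, 180.8])), ('blue', array([279.7, 186.5])), ('yellow', array([265.9, 163.1]))]
```

```bash
python3 - <<'E'
from h import *
from workcell import bot
p,o=pose(4,1); bot.line_to([*p,.2],max_speed=.12); bot.line_to([.5,-.2,.24],max_speed=.2)
c=bot.read_camera("side"); d=bot.read_camera("top"); print([(n,p.round(1)) for n,p,a in blobs(d["pixels"],(195,108,282,200))],bot.current_clock())
cv2.imwrite("pics/end.png",cv2.hconcat([cv2.resize(d["pixels"][105:205,190:290],(400,400)),cv2.resize(c["pixels"][145:220,220:300],(400,400))]))
E
```

```text
[('red', array([268.3, 163.7])), ('blue', array([232.1, 118.1])), ('blue', array([249.3, 120.4])), ('blue', array([263.4, 130.5])), ('blue', array([270.3, 146.5])), ('yellow', array([215.4, 122.2])), ('yellow', array([216.7, 127.1]))] 32.05
```

View pics/end.png

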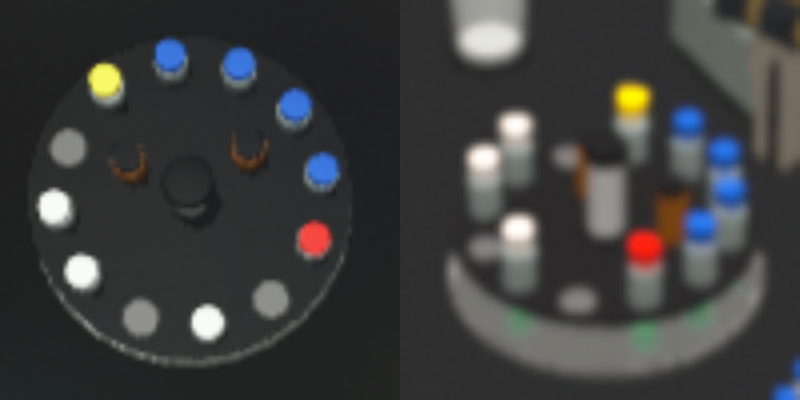

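The red cap and the four blue caps are down in the side view, with the blues at right near (688,122) to (700,225). Yellow is still up at (632,98), and the tray and amber vials are where they began.

```bash
python3 -c "
from workcell import bot
print(bot.job_done())"
```

```text
the job is handed in; nothing more can be done
None
```

The red cap and then the four blue caps were pressed home in order, each to its stop at about 10 N; in the last pictures the yellow cap is still up and the tray and vials on it unmoved, and I handed the job in at about 32 s.

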